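Clamp the label former with the quick-screw clamp

TASK

Set up the label former for work: lay the long round-topped beech block flat side down along the middle line of the screw clamp's base plate, with one end of it beneath the whole of the sprung pad. Then turn the knob clockwise until the pad touches the block, and about a quarter turn more, so that the block is held by the spring without the pad being squeezed right up. Let go of the knob and leave the other things on the bench where they are.

Things in the scene. Friction and masses are not known exactly. Their poses are not given: they have to be found in the camera images.
- former_mid (a point): Centre, half-way up, of the loose label former: plain beech block 160 mm long (x), 44 wide (y), 44 high (z), 0.18 kg. Tunnel-like section: flat underside, upright sides to 22 mm, half-round top of radius 22. Starts flat side down on the bench. Both ends alike. The other beech block (115 x 45 x 30 mm, flat top) is not it.
- plate_mark (a point): Point on the top face of the clamp's steel base plate, straight below the axis of spindle and pad, 8 mm above the bench. x runs along the plate's middle line towards the column, z up. Plate: 100 mm wide (y -50 to +50), x from -130 to +115 mm, 8 mm thick. The clamp is bolted down.
- clamp: The clamp, grey; origin on the bench under the spindle axis, axes as plate_mark. Column: x +74 to +110 mm, 50 wide. Arm from the column to x = -24 mm, 36 wide, underside 100 and top 122 mm above the bench; a 30 mm brass bush round the spindle stands 6 mm higher. The space under the arm is open to -x and to both sides
- knob_grip (a point): Centre of the black round knob, diameter 42 mm, 28 mm high, axis upright, on top of the spindle, 50 to 54 mm above the arm's top at the start. z up. It moves up and down with the spindle.
- knob (a joint): Turn of the knob in rad: 0 at the upper stop, grows clockwise seen from above (stop at 7.8). Clockwise drives spindle, knob and pad down 24 mm per turn (3.82 mm per rad), so the grasp must follow. Turning takes about 0.15 N m; it stays where it is left. It starts between 0 and 1.0 rad, and any grasp direction is as good as another.
- pad_face (a point): Centre of the underside of the round steel pad (diameter 28 mm, 6 mm thick) at the spindle's foot; 55 mm above the base plate when the knob is at 0 and the pad free, so 11 mm above a former lying on the plate.
- pad (a joint): How far the sprung pad is pushed up into the spindle, in m: 0 free, 0.014 fully squeezed up; spring 1.5 N per mm. A quarter turn of the knob after touching squeezes it about 6 mm.
Not all that is in view belongs to the job. Leave any green, purple or turquoise look-alike of the part that bears former_mid alone.

How it is judged (in metres and radians):
On the way, in this order (a step that is already met when the one before it is completed fails the run):
1. the former lies flat side down along the base plate with one end under the pad (y of former_mid in the frame of plate_mark between -0.012 and 0.012 m and x of former_mid in the frame of plate_mark above -0.068 m and z of former_mid in the frame of plate_mark below 0.027 m and angle between former_mid's own z axis and vertical below 0.1 rad and angle between the x axis of former_mid and the x axis of plate_mark, either way round below 0.17 rad), for 0.2 s.
2. the pad is screwed down on the former (value of joint pad between 0.0025 and 0.0105 m and contact force between pad and former above 2 N), for 0.2 s.
At the end, for the whole second after the job is handed in: The former lies at rest flat on the base plate, within 12 mm of the plate's middle line and 10 degrees of its direction, its middle at most 68 mm from the pad's axis on the open side; the pad presses on it with more than 2 N and is squeezed 2.5 to 10.5 mm; the knob is at rest (all of step 1 and all of step 2 and linear speed of former below 0.01 m/s and velocity of joint knob between -0.05 and 0.05 rad/s); the robot touches nothing.
It fails at once if the pad is squeezed right up (value of joint pad above 0.0132 m).
It fails at once if another thing on the bench (flat block, bottle, jug, label roll, cork, screwdriver, glass) is displaced by over 25 mm (distance of any of flat_block, spirit_bottle, small_bottle, label_roll, jug, cork, screwdriver, shot_glass from where it was at the start of the episode above 0.025 m).
It also fails if it takes over 64 s, if anything falls off the work surface, if the arm or the gripper's body presses on something with over 40 N, if the wrist force passes 120 N, or if a joint passes its speed limit or range.

ROBOT

A 6-joint arm with a two-finger parallel gripper is mounted at the origin on the work surface. World frame = base frame: x ahead of the robot, y to its left, z up, the work surface at z = 0. Lengths are in m, angles in degrees, forces in N, time in s.
With the tool pointing down it reaches from about 0.35 to 0.875 m from the base axis. Payload 4.2 kg.
Tool frame: the origin (TCP) lies midway between the tips of the shut fingers; the grasp point (between the pads) lies 19 mm behind it; z points along the fingers, y is the line along which they close (so a half turn about z gives the same grasp; the last joint's range is limited). The gripper opens to 87 mm and grips with 3 to 60 N. Pads are 19 mm wide; open, the fingers measure 117 mm over their backs; the gripper's body (75 mm by 190 mm) begins 51 mm behind the grasp point.
Start: joints at [-62.132, 22.042, 0.453, 0, -68.411, -14.817], TCP at [0.141, -0.609, 0.223] pointing down, gripper open.
Joint ranges: [-179.83, 179.83], [-69.29, 118.12], [-61.27, 80.66], [-181.25, 117.63], [-171.15, -9.14], [-177.46, 177.46]. Speed limits (degrees/s): [159.86, 159.86, 180, 180, 180, 180].

INTERFACE

Orientations are given as [roll, pitch, yaw] about the fixed x, y, z axes, in that order (R = Rz(yaw) Ry(pitch) Rx(roll)).
In Python, from workcell import env gives the robot as it stands. The module is installed in compiled form; this text tells all that it offers. Calls block until the motion is done:
- env.goto(position, orientation): joint-space move of the TCP to a pose.
- env.move_straight(position, rotation=None, rate=0.15, force_limit=None): straight line of the TCP; rotation=None keeps the orientation; rate is the mean speed in m/s. With force_limit (N) it stops when the force on the tool has changed by that much, and returns True; else False.
- env.set_joints(angles): joint-space move.
- env.gripper_to(opening, grasp_force=None): opening from 0.0 (shut) to 1.0 (fully open); grasp_force is the grip in N (None keeps the last); returns when the fingers have stopped.
- env.dwell(seconds).
- env.inverse_kinematics(position, orientation): joint angles nearest the present ones, or None.
- env.read_state(): the state.
- env.grab_frame(name): name is "scene" or "top" or "wrist"; returns a dict with "image" (384x512x3 uint8, blue, green, red), "fx", "fy", "cx", "cy" (pixels), "D" ([k1, k2, p1, p2, k3] as OpenCV has them; the pictures are not rectified), "position" and "orientation" of the camera in the world. Camera axes: x right, y up, looking along -z (the intrinsics and any distortion apply to the point x, -y, -z); pixel columns grow to the right and rows downward; lengths in m; the calibration is good to about 2 mm. A picture is of the moment at which its call begins. There is no depth.
A pose or a line that the arm cannot do raises env.Unreachable and nothing moves.
- env.close_job(): hands the job in; it is judged then, once.
Trained networks look in a picture, given as the dict that the camera call returned (one of the last four; its "shot" number tells which), for a name from the list of things; names that differ only in an ending like _2 or _b are one class to them, and where a whole thing is asked for, a point or a joint stands for the part that bears it (a point fixed in the world has none). Each returns a list of dicts, best first, with "score" (0 to 1); they miss things now and then, are a little off and sometimes report something else, mostly with a low value. They report only what shows in the picture. A call takes as long as a camera call. They do not tell look-alikes from the thing itself.
- env.search_frame(picture, thing): "xyz" ([x, y, z] in m, in world coordinates, good to about 4 mm: the middle of the surface that is visible of it).
- env.trace(picture, thing): "mask" (384x512 bool, what is visible of it).
The state is a dict: "clock": time; "joint_positions": joint angles; "qvel": joint speeds; "joint_torque": joint torques, N m; "position": TCP position; "tool_rot": TCP orientation; "force": force on the tool from outside, world axes, zero at the start; "wrist_torque": the same for the moment, N m; "opening": opening from 0.0 (shut) to 1.0 (fully open); "finger_force": force on a finger pad.
Only numpy, scipy, OpenCV 4.12 (cv2) and the standard library are available. Lean on these libraries where they do the work, as an engineer would, in place of code of your own. Each camera call takes 0.05 s, during which the arm holds its last target. There are 200 camera calls.

## Working session

There is one attempt and no reset: what is moved stays moved. The work goes in short steps, each a Python script; the robot and the scene stay as the last script left them, time stands still between calls to the robot, and variables do not carry over. Pictures are saved under pics/ and viewed, at most 10 in all, crops included, and the job is handed in when it is done.

```bash
mkdir -p pics; cat > h.py <<'E'
import numpy as np, cv2
from scipy.spatial.transform import Rotation as R
from workcell import env
def snap(n,f): 
    p=env.grab_frame(n); cv2.imwrite('pics/'+f,p['image']); return p
def camR(p):
    o=np.array(p['orientation']); 
    return o if o.shape==(3,3) else R.from_euler('xyz',o,degrees=True).as_matrix()
def ray(p,uv):
    K=np.array([[p['fx'],0,p['cx']],[0,p['fy'],p['cy']],[0,0,1]])
    q=cv2.undistortPoints(np.array(uv,float).reshape(-1,1,2),K,np.array(p['D'],float)).reshape(-1,2)
    d=np.c_[q[:,0],-q[:,1],-np.ones(len(q))]
    return d@camR(p).T
def onz(p,uv,z):
    d=ray(p,uv); c=np.array(p['position']); return c+d*((z-c[2])/d[:,2])[:,None]
E
python3 - <<'E'
from h import *
s=env.read_state(); print({k:np.round(v,3) for k,v in s.items()})
ps=[snap(n,n+'0.png') for n in ('scene','top')]
for p in ps:
    print(p['position'],p['orientation'],p['fx'])
    for t in ('former_mid','plate_mark','clamp','knob_grip','pad_face','knob'):
        try: print(t,[(np.round(d['xyz'],3),round(d['score'],2)) for d in env.search_frame(p,t)[:3]])
        except Exception as e: print(t,e)
E
```

```text
{'clock': np.float64(0.0), 'joint_positions': array([-6.2131e+01,  2.2093e+01,  3.7900e-01, -2.7000e-02, -6.8412e+01,
       -1.4817e+01]), 'qvel': array([ 0.019,  0.027, -0.05 ,  0.008, -0.101,  0.095]), 'joint_torque': array([ 1.0000e-03, -3.9067e+01,  1.8740e+01,  4.2200e+00,  1.1000e-02,
       -0.0000e+00]), 'position': array([ 0.141, -0.608,  0.221]), 'tool_rot': array([ 1.79872e+02, -8.00000e-03, -1.66958e+02]), 'force': array([-0.328, -0.286,  0.287]), 'wrist_torque': array([ 0.012, -0.015, -0.033]), 'finger_force': np.float64(0.0), 'opening': np.float64(0.999)}
[ 1.20343146 -0.52629436  1.27431517] [31.79255374  0.42597147 60.50715974] 461.7929982802078
former_mid [(array([ 0.514, -0.564,  0.037]), 0.96), (array([ 0.33 , -0.193,  0.039]), 0.72), (array([0.836, 0.152, 0.039]), 0.63)]
plate_mark [(array([0.57 , 0.145, 0.008]), 0.78)]
clamp [(array([0.57 , 0.144, 0.008]), 0.74)]
knob_grip [(array([0.558, 0.149, 0.191]), 0.6)]
pad_face [(array([0.57 , 0.146, 0.008]), 0.15)]
knob [(array([0.56 , 0.149, 0.188]), 0.49)]
[ 0.39168012 -0.20572914  1.10556813] [ 10.7528503    0.36248206 -91.37582261] 377.07707742303893
former_mid [(array([ 0.604, -0.2  ,  0.04 ]), 0.65), (array([0.824, 0.154, 0.038]), 0.62), (array([ 0.319, -0.189,  0.041]), 0.56)]
plate_mark [(array([0.548, 0.144, 0.006]), 0.92)]
clamp [(array([0.543, 0.147, 0.009]), 0.74)]
knob_grip [(array([0.553, 0.151, 0.191]), 0.71)]
pad_face [(array([0.542, 0.146, 0.01 ]), 0.52)]
knob [(array([0.549, 0.15 , 0.19 ]), 0.8), (array([ 0.604, -0.2  ,  0.042]), 0.53)]
```

View pics/scene0.png

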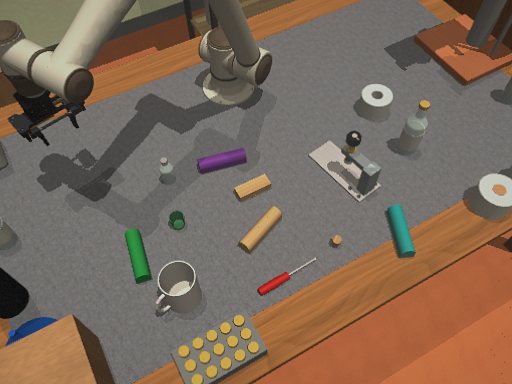

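View pics/top0.png

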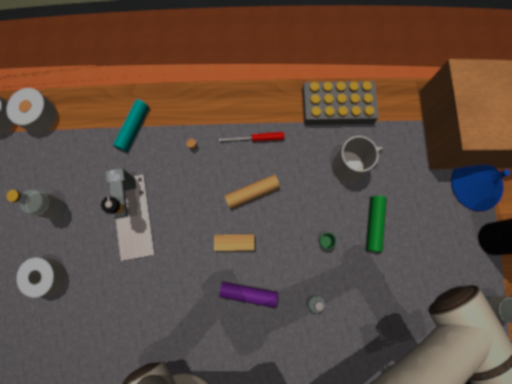

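The scene image shows the plain beech round-topped former at about (262,229) and the flat block at (253,187). The clamp is at about (350,170), with its knob at (354,138). In the top image the former runs from (230,200) to (277,183), and the plate spans (118,180) to (152,258). Next I'll fit models to the masks to get metric poses.

```bash
cat > fit.py <<'E'
from h import *
from scipy.optimize import minimize
def proj(p,X):
    K=np.array([[p['fx'],0,p['cx']],[0,p['fy'],p['cy']],[0,0,1]])
    C=(X-np.array(p['position']))@camR(p); C=C*[1,-1,-1]
    return cv2.projectPoints(C,np.zeros(3),np.zeros(3),K,np.array(p['D'],float))[0].reshape(-1,2)
def box(x0,x1,y0,y1,z0,z1): return np.array([[x,y,z] for x in (x0,x1) for y in (y0,y1) for z in (z0,z1)],float)
a=np.linspace(0,np.pi,15)
sec=np.r_[np.c_[22*np.cos(a),22+22*np.sin(a)],[[22,0],[-22,0]]]/1e3
FORM=[np.vstack([np.c_[np.full(len(sec),s),sec] for s in (-.08,.08)])]
CL=[box(-.13,.115,-.05,.05,0,.008),box(.074,.11,-.025,.025,0,.122),box(-.024,.11,-.018,.018,.1,.122)]
def cyl(r,z0,z1,n=24):
    t=np.linspace(0,2*np.pi,n); return np.vstack([np.c_[r*np.cos(t),r*np.sin(t),np.full(n,z)] for z in (z0,z1)])
def render(p,parts,q,S=4):
    c,s=np.cos(q[2]),np.sin(q[2]); M=np.array([[c,-s,0],[s,c,0],[0,0,1]])
    im=np.zeros((384*S,512*S),np.uint8)
    for P in parts:
        h=cv2.convexHull(((proj(p,P@M.T+[q[0],q[1],q[3] if len(q)>3 else 0])+.5)*S-.5).astype(np.float32))
        cv2.fillConvexPoly(im,np.round(h*16).astype(np.int32),1,shift=4)
    return cv2.resize(im.astype(np.float32),(512,384),interpolation=cv2.INTER_AREA)
def fit(obs,parts,q0,step):
    def cost(q): return sum((np.abs(render(p,parts,q)-m)*w).sum()/m.sum() for p,m,w in obs)
    sim=np.vstack([q0]+[np.array(q0)+np.eye(len(q0))[i]*step[i] for i in range(len(q0))])
    r=minimize(cost,q0,method='Nelder-Mead',options=dict(initial_simplex=sim,xatol=1e-4,fatol=1e-4,maxiter=250)); return r.x,r.fun
def near(p,t,xyz):
    best=None
    for d in env.trace(p,t):
        m=d['mask']; v,u=np.nonzero(m); e=np.hypot(*(proj(p,np.array([xyz],float))[0]-[u.mean(),v.mean()]))
        if best is None or e<best[0]: best=(e,m,d['score'])
    return best
E
python3 - <<'E'
from fit import *
ps={n:env.grab_frame(n) for n in ('scene','top')}
W=np.ones((384,512))
F=[];C=[];N=[]
for n,p in ps.items():
    e,m,s=near(p,'former_mid',[.604,-.2,.03]); print(n,'F',e,m.sum(),s); F.append((p,m.astype(float),W))
    ek,k,s=near(p,'knob_grip',[.555,.15,.19]); print('K',ek,k.sum(),s); N.append((p,k.astype(float),W))
    e,c,s=near(p,'clamp',[.57,.147,.03]); print('C',e,c.sum(),s, (c&k).sum())
    C.append((p,(c&~k).astype(float),(~cv2.dilate(k.astype(np.uint8),np.ones((5,5))).astype(bool)).astype(float)))
import itertools
for i in ((0,1),(0,),(1,)):
    print(i,'former',fit([F[j] for j in i],FORM,[.604,-.2,-1.2],[.01,.01,.1]))
    print('clamp',fit([C[j] for j in i],CL,[.57,.147,.1],[.01,.01,.1]))
K=[cyl(.021,-.014,.014)]
print('knob',fit([(p,m,W) for p,m,W in N],K,[.555,.15,0,.188],[.01,.01,0.001,.01]))
import pickle; pickle.dump((ps,F,C,N),open('obs.pkl','wb'))
for (p,m,_),(_,c,_),n in zip(F,C,ps):
    im=p['image'].copy()
    im[c>0,2]=255; im[m>0,0]=255
    x,y=proj(p,np.array([[.6,0,.03]]))[0].astype(int); cr=im[max(0,y-90):y+90,max(0,x-130):x+130]
    cv2.imwrite(f'pics/{n}_m.png',cv2.resize(cr,None,fx=3,fy=3))
a,b=cv2.imread('pics/scene_m.png'),cv2.imread('pics/top_m.png')
w=min(a.shape[1],b.shape[1]);o=np.vstack([a[:,:w],b[:,:w]]);cv2.imwrite('pics/masks.png',cv2.resize(o,(int(w*600/o.shape[0]),600)))
E
```

```text
scene F 5.293857172720885 828 0.86
K 2.6213611501636738 208 0.66
C 4.712442422712113 2685 0.58 202
top F 0.8807105478720233 900 0.62
K 1.9776912698700355 238 0.82
C 7.204186862014079 3182 0.64 238
(0, 1) former (array([ 0.6095605 , -0.2018057 , -1.19626416]), np.float64(0.14230374396135265))
clamp (array([0.55412023, 0.15656412, 0.15226325]), np.float64(0.10518292390976028))
(0,) former (array([ 0.61184976, -0.20519939, -1.20311974]), np.float64(0.07503019323671498))
clamp (array([0.55602748, 0.15441603, 0.15052031]), np.float64(0.03815948449456303))
(1,) former (array([ 0.60902641, -0.20114984, -1.19818221]), np.float64(0.043055555555555555))
clamp (array([0.55169908, 0.15698203, 0.1578158 ]), np.float64(0.04424252717391304))
knob (array([0.55245547, 0.15704954, 0.00237446, 0.17090868]), np.float64(0.2629130979314803))
```

View pics/masks.png

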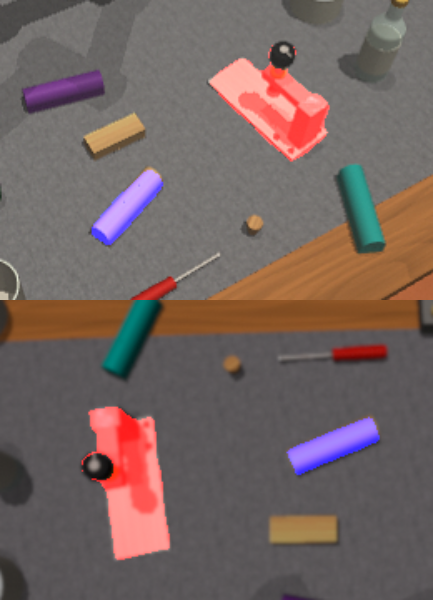

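The masks are clean, and the fits agree with each other: former at (0.610, -0.202) with yaw -68.5°, clamp axis at (0.554, 0.1565) with yaw 8.8°. The knob height of about 0.171 m also matches what's expected. Next I'll pick up the former.

```bash
cat >> h.py <<'E'
A=np.array([.554,.1565]); CY=8.75
def plate(x,y=0):
    c,s=np.cos(np.radians(CY)),np.sin(np.radians(CY)); return A+[c*x-s*y,s*x+c*y]
OFF=-.030   # grasp offset along former
E
python3 - <<'E'
from h import *
F=np.array([.610,-.2025]); fy=-68.5; d=np.array([np.cos(np.radians(fy)),np.sin(np.radians(fy))])
best=None
for s in (0,180):
    g=F+(OFF if s==0 else -OFF)*d
    for s2 in (0,180):
        for z in (.25,.004):
            q=env.inverse_kinematics([*g,z],[180,0,fy+s]); print('pick',s,z,None if q is None else np.round(q))
    for z in (.25,.012):
        q=env.inverse_kinematics([*plate(-.155),z],[180,0,CY+s]); print('place',s,z,None if q is None else np.round(q))
for y in range(-180,180,45):
    q=env.inverse_kinematics([*A,.153],[180,0,y]); print('knob',y,None if q is None else np.round(q))
E
```

```text
pick 0 0.25 [ -1.  21.   3.   0. -72.  23.]
pick 0 0.004 [ -1.  35. -13.   0. -42.  23.]
pick 0 0.25 [ -1.  21.   3.   0. -72.  23.]
pick 0 0.004 [ -1.  35. -13.   0. -42.  23.]
place 0 0.25 [ 41.   0. -23.   0. -66.  58.]
place 0 0.012 [ 41.  20. -42.   0. -28.  58.]
pick 180 0.25 [  -6.   25.    9.    0.  -74. -152.]
pick 180 0.004 [  -6.   38.   -7.   -0.  -45. -152.]
pick 180 0.25 [  -6.   25.    9.    0.  -74. -152.]
pick 180 0.004 [  -6.   38.   -7.   -0.  -45. -152.]
place 180 0.25 [  41.    0.  -23.   -0.  -66. -122.]
place 180 0.012 [  41.   20.  -42.   -0.  -28. -122.]
knob -180 [  32.   21.  -12.   -0.  -57. -122.]
knob -135 [ 32.  21. -12.  -0. -57. -77.]
knob -90 [ 32.  21. -12.   0. -57. -32.]
knob -45 [ 32.  21. -12.   0. -57.  13.]
knob 0 [ 32.  21. -12.   0. -57.  58.]
knob 45 [ 32.  21. -12.   0. -57. 103.]
knob 90 [ 32.  21. -12.   0. -57. 148.]
knob 135 [  32.   21.  -12.    0.  -57. -167.]
```

```bash
python3 - <<'E'
from h import *
F=np.array([.610,-.2025]); fy=-68.5; d=np.array([np.cos(np.radians(fy)),np.sin(np.radians(fy))])
g=F+OFF*d; o=[180,0,fy]
env.goto([*g,.22],o); env.move_straight([*g,.06],rate=.2)
print(env.move_straight([*g,.004],rate=.08,force_limit=8)); s=env.read_state(); print(s['position'],s['tool_rot'],s['clock'])
env.gripper_to(0.3,40); s=env.read_state(); print('grip',s['opening']*87,s['finger_force'],s['force'])
env.move_straight([*g,.12],rate=.15); s=env.read_state(); print(s['position'],s['opening']*87,s['finger_force'],s['force'],s['clock'])
p=snap('scene','lift.png')
E
```

```text
False
[ 0.5994457  -0.17465701  0.00430094] [-1.79963602e+02 -2.71598574e-02 -6.84874345e+01] 5.15
grip 43.67595742520006 40.00009261071682 [-1.41770582 -0.43180155  1.43421648]
[ 0.59806244 -0.17436718  0.118702  ] 43.3832360944513 39.99888963997364 [-0.56703072 -0.14683075 -2.45706641] 6.8667
```

View pics/lift.png

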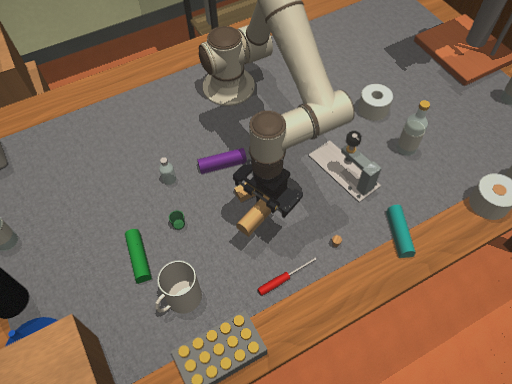

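The former is lifted, its free end at about (250,220), and it hangs level in the gripper. Next: the entry point, then slide it in under the arm.

```bash
python3 - <<'E'
from h import *
o=[180,0,CY]
def st(n):
    s=env.read_state(); print(n,np.round(s['position'],4),np.round(s['tool_rot'],2),np.round(s['force'],1),round(s['opening']*87,1),s['clock'])
P=plate(-.155)
env.goto([*(P-[.02,0]),.23],o); st('above')
env.move_straight([*P,.06],o,rate=.15)
print(env.move_straight([*P,.0165],rate=.06,force_limit=6)); st('low')
p=snap('scene','pre.png')
im=p['image'][100:230,270:430]; cv2.imwrite('pics/pre_c.png',cv2.resize(im,None,fx=4,fy=4,interpolation=cv2.INTER_CUBIC))
E
```

```text
above [0.3812 0.1327 0.2298] [1.7998e+02 2.0000e-02 8.6900e+00] [-0.3 -0.1 -2.2] 43.6 8.375
False
low [0.4011 0.1331 0.0167] [-1.7998e+02 -3.0000e-02  8.7600e+00] [ 0.   0.4 -1.2] 43.7 10.5417
```

View pics/pre_c.png

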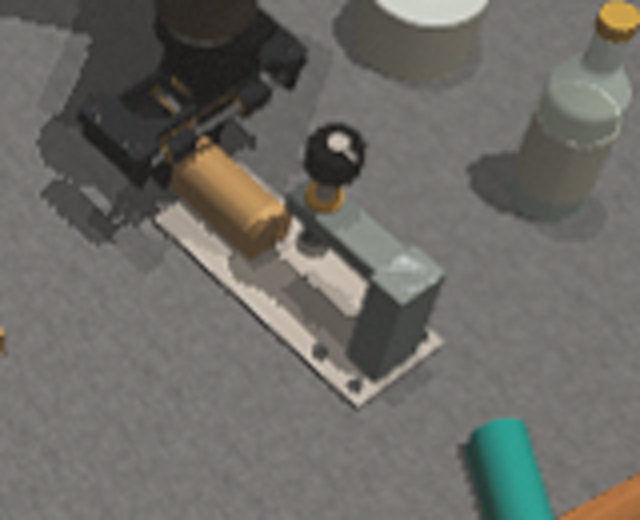

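The crop shows the former lined up along the plate, its front end (265,235) just short of the pad (315,240). Now I'll slide it in.

```bash
python3 - <<'E'
from h import *
def st(n):
    s=env.read_state(); print(n,np.round(s['position'],4),np.round(s['tool_rot'],2),np.round(s['force'],1),round(s['opening']*87,1),s['clock'])
P=plate(-.075)
print(env.move_straight([*P,.0160],rate=.05,force_limit=8)); st('in')
print(env.move_straight([*P,.0115],rate=.03,force_limit=6)); st('down')
p=snap('scene','in.png')
a=p['image'][100:230,270:430]
q=snap('wrist','w.png')
cv2.imwrite('pics/in_c.png',np.hstack([cv2.resize(a,(394,320),interpolation=cv2.INTER_CUBIC),cv2.resize(q['image'],(400,320))]))
E
```

```text
False
in [0.4796 0.145  0.016 ] [1.7999e+02 2.0000e-02 8.7500e+00] [ 0.1 -0.2 -1.7] 43.9 12.3417
True
down [0.4802 0.1454 0.0119] [-1.7998e+02 -7.0000e-02  8.7800e+00] [-0.1 -0.   2.9] 43.7 12.5667
```

View pics/in_c.png

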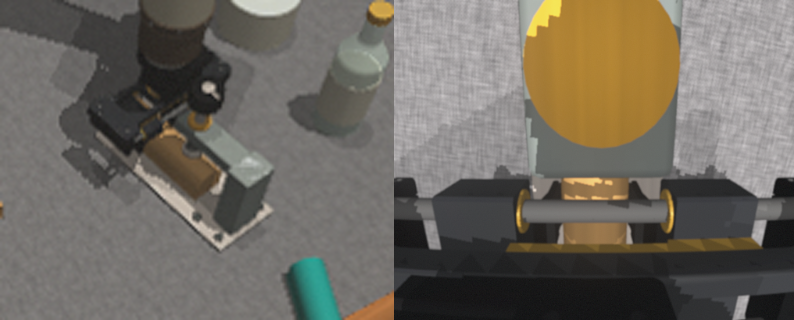

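The former sits on the plate under the pad: contact was felt at TCP z 0.0119, and both views show it on the middle line. Next I'll release it and touch the knob top to measure its height.

```bash
python3 - <<'E'
from h import *
def st(n):
    s=env.read_state(); print(n,np.round(s['position'],4),np.round(s['force'],1),round(s['opening']*87,1),s['clock'])
P=plate(-.075)
env.gripper_to(.85); st('open')
env.move_straight([*plate(-.085),.10],rate=.12); env.move_straight([*plate(-.10),.26],rate=.2)
ps={n:env.grab_frame(n) for n in ('scene','top')}
env.gripper_to(0.0)
env.goto([*A,.24],[180,0,90]); env.move_straight([*A,.205],rate=.1); st('above knob')
print(env.move_straight([*A,.170],rate=.02,force_limit=4)); st('touch')
env.move_straight([*A,.225],rate=.15)
from fit import *
F=[];N=[]
for n,p in ps.items():
    b=near(p,'knob_grip',[*A,.173]); N.append((p,b[1].astype(float),np.ones((384,512)))) if b else 0
    b=near(p,'former_mid',[*plate(-.045),.03]); 
    if b: print(n,b[0],b[1].sum(),b[2])
print('knob',fit(N,[cyl(.021,-.014,.014)],[*A,0,.173],[.01,.01,.001,.01]),[fit([x],[cyl(.021,-.014,.014)],[*A,0,.173],[.01,.01,.001,.01])[0] for x in N])
a=ps['scene']['image'][100:230,270:430];cv2.imwrite('pics/rel.png',cv2.resize(a,None,fx=4,fy=4,interpolation=cv2.INTER_CUBIC))
E
```

```text
open [0.4794 0.1448 0.0112] [-0.4 -0.6  0.4] 73.8 13.4833
above knob [0.5542 0.1565 0.2052] [ 0.9 -0.3 -0.6] 0.5 18.6333
True
touch [0.5541 0.1565 0.1901] [-0.1 -0.2  4.2] 0.4 19.5417
scene 2.183899276399763 618 0.9
top 3.0064383231726968 702 0.83
knob (array([5.53457975e-01, 1.56819174e-01, 3.54231369e-04, 1.73267166e-01]), np.float64(0.2460509938431134)) [array([5.54008920e-01, 1.54917269e-01, 2.64901571e-04, 1.74780385e-01]), array([0.5536146 , 0.15913428, 0.00079891, 0.17205833])]
```

View pics/rel.png

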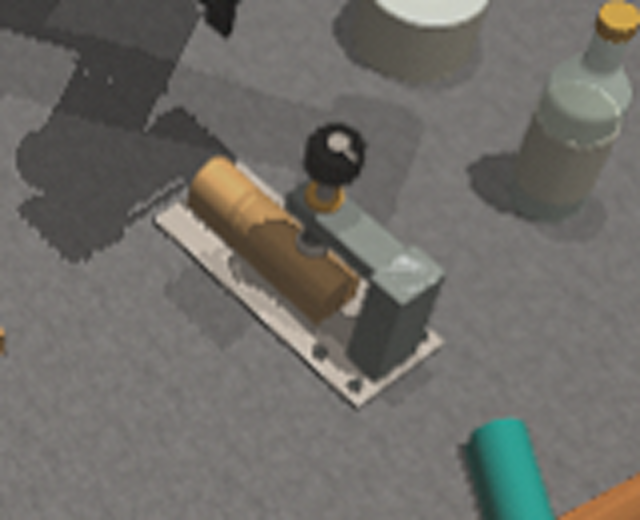

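The former is in place on the plate with the pad over its end. The knob's top touched at 0.190 m and the camera puts its centre at 0.173 m, so its angle is about 0 to 0.5 rad. A 240° clockwise turn should squeeze the pad about 5–7 mm. I'll do it as a helix.

```bash
python3 - <<'E'
from h import *
def st(n):
    s=env.read_state(); print(n,np.round(s['position'],4),np.round(s['tool_rot'],1),np.round(s['force'],1),np.round(s['wrist_torque'],2),round(s['opening']*87,1),round(s['joint_positions'][5]),s['clock'])
env.gripper_to(1.0); env.goto([*A,.225],[180,0,100]); st('above')
if env.read_state()['joint_positions'][5]<100: raise SystemExit
z=.159
env.move_straight([*A,z],rate=.08,force_limit=8); st('around')
env.gripper_to(.3,25); st('grip')
for i in range(1,7):
    env.move_straight([*A,z-.024*40*i/360],[180,0,100-40*i],rate=.0018); st(i)
E
```

```text
above [0.554  0.1565 0.225 ] [-180.     0.    99.8] [-0.2 -0.5  0.6] [-0.13  0.02 -0.05] 86.9 158 21.9417
around [0.5544 0.1567 0.1596] [179.9  -0.  100. ] [ 0.7  0.4 -0.3] [-0.13  0.03  0.02] 86.9 158 22.9167
grip [0.5523 0.1561 0.1588] [-179.8    0.   100. ] [-5.9 -0.2  3.2] [ 0.08  1.65 -0.11] 41.2 158 23.7417
1 [0.553  0.1561 0.1562] [-1.799e+02  1.000e-01  6.000e+01] [-4.  -0.9  3.7] [-0.2   1.75  0.01] 41.4 118 24.7833
2 [0.5534 0.1557 0.1535] [1.80e+02 1.00e-01 2.01e+01] [-3.8 -2.8  2.2] [-0.78  1.44 -0.01] 41.0 78 25.825
3 [0.5534 0.155  0.1508] [179.8   0.  -20. ] [-4.  -4.8  3.2] [-1.32  1.21  0.  ] 41.3 38 26.8667
4 [0.553  0.1546 0.1482] [ 1.798e+02 -1.000e-01 -6.000e+01] [-4.9 -6.6  3.3] [-1.54  1.35  0.02] 41.2 -2 27.9083
5 [0.5524 0.1544 0.1455] [179.8  -0.3 -99.9] [-7.3 -5.8  3. ] [-1.62  1.68  0.01] 41.2 -42 28.95
6 [0.5519 0.1547 0.1428] [ 180.    -0.4 -139.9] [-7.9 -4.6  5.1] [-1.33  2.26  0.06] 41.5 -82 29.9917
```

```bash
python3 - <<'E'
from fit import *
env.gripper_to(1.0); env.move_straight([*A,.215],rate=.12)
env.gripper_to(0.0); print(env.move_straight([*A,.160],rate=.025,force_limit=3)); s=env.read_state(); print('touch',s['position'],s['force'],s['clock'])
env.move_straight([*A,.22],rate=.15); env.goto([.40,-.02,.30],[180,0,-140])
ps={n:env.grab_frame(n) for n in ('scene','top')}
N=[]
for n,p in ps.items():
    b=near(p,'knob_grip',[*A,.16]); N.append((p,b[1].astype(float),np.ones((384,512))))
    b=near(p,'former_mid',[*plate(-.045),.03]); print(n,b[0],b[1].sum(),b[2])
print('knob',fit(N,[cyl(.021,-.014,.014)],[*A,0,.16],[.01,.01,.001,.01]),env.read_state()['clock'])
a=ps['scene']['image'][100:230,270:430];cv2.imwrite('pics/end.png',cv2.resize(a,None,fx=4,fy=4,interpolation=cv2.INTER_CUBIC))
E
```

```text
True
touch [0.55407461 0.15643719 0.17411566] [ 0.66040783 -0.24413802  5.11763555] 34.775
scene 2.0223023020623025 695 0.72
top 9.814384448662524 434 0.57
knob (array([5.52254128e-01, 1.58281628e-01, 4.68973861e-04, 1.56941869e-01]), np.float64(0.2839813093762908)) 36.5167
```

View pics/end.png

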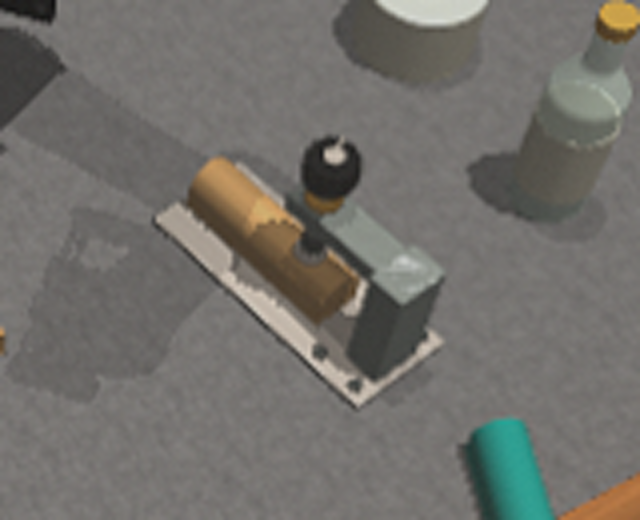

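```bash
python3 -c "
from h import *
env.dwell(.3); print(env.close_job())"
```

```text
the job is handed in; nothing more can be done
None
```

I handed the job in at about 37 s: the former lies flat along the plate's middle line under the pad, and 240° of knob turn lowered the spindle 16 mm, squeezing the pad an estimated 5–9 mm (not measured directly; the knob's exact starting angle was unknown). The knob is released and the arm is clear.

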